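Set up the silk reeling head and hold its take-up arm on the stop

ROBOT

A 6-joint arm with a two-finger parallel gripper is mounted at the origin on the work surface. World frame = base frame: x ahead of the robot, y to its left, z up, the work surface at z = 0. Lengths are in m, angles in rad, forces in N, time in s.
With the tool pointing down it reaches from about 0.25 to 0.775 m from the base axis. Payload 4 kg.
Tool frame: the origin (TCP) lies midway between the tips of the shut fingers; the grasp point (between the pads) lies ctrl.grasp_offset behind it (ctrl.grasp_offset is the distance from the TCP to the grasp point, in m); z points along the fingers, y is the line along which they close (so a half turn about z gives the same grasp; the last joint's range is limited). The gripper opens to 94 mm and grips with 3 to 60 N. Pads are 16 mm wide; open, the fingers measure 119 mm over their backs; the gripper's body (75 mm by 177 mm) begins 78 mm behind the grasp point.
Start: joints at [-1.451, 0.087, 1.371, -0, 1.684, -0.103], TCP at [0.122, -0.536, 0.206] pointing down, gripper open.
Joint ranges: [-3.1, 3.1], [-0.76, 2.03], [0.27, 2.55], [-1.08, 4.22], [0.17, 2.65], [-2.57, 2.57]. Speed limits (rad/s): [2.79, 2.79, 3.14, 3.14, 3.14, 3.14].

INTERFACE

Orientations are given as a rotation vector (axis times angle).
In Python, from rig import ctrl, open_jaws, close_gripper, viewer, finish_job, readout gives the robot as it stands. The module is installed in compiled form; this text tells all that it offers. Calls block until the motion is done:
- ctrl.move_ptp(position, orientation): joint-space move of the TCP to a pose.
- ctrl.servo_line(position, rotation=None, v=0.15, max_force=None): straight line of the TCP; rotation=None keeps the orientation; v is the mean speed in m/s. With max_force (N) it stops when the force on the tool has changed by that much, and returns True; else False.
- ctrl.move_j(angles): joint-space move.
- open_jaws() and close_gripper(newtons=None): open the fingers fully, or close them until they stop; newtons is the grip in N (None keeps the last).
- ctrl.dwell(seconds).
- ctrl.solve_ik(position, orientation): joint angles nearest the present ones, or None.
- viewer.snapshot(name): name is "side" or "top" or "wrist"; returns (picture, depth): 384x512x3 uint8, red, green, blue; 384x512 float32, m along the optical axis (not along the pixel's ray), 0 where there is no reading.
- viewer.get_calibration(name): a dict with "K" (3x3 intrinsics, pixels), "dist_coeffs" ([k1, k2, p1, p2, k3] as OpenCV has them; the pictures are not rectified), "pose" (4x4, takes a point from camera to world coordinates). Camera axes: x right, y down, z forward; pixel columns grow to the right and rows downward; lengths in m; the calibration is good to about 2 mm. A picture is of the moment at which its call begins: read the wrist's pose just before it. get_calibration takes no time and is no camera call; for the wrist camera it gives the pose at the moment of the call.
A pose or a line that the arm cannot do raises ctrl.PlanningError and nothing moves.
- finish_job(): hands the job in; it is judged then, once.
Readings, each from a call of its own:
- readout.read_t(): time.
- readout.read_joints(): joint angles.
- readout.read_qvel(): joint speeds.
- readout.read_joint_efforts(): joint torques, N m.
- readout.read_position(): TCP position.
- readout.read_ee_rot(): TCP orientation.
- readout.read_ft_force(): force on the tool from outside, world axes, zero at the start.
- readout.read_ft_torque(): the same for the moment, N m.
- readout.read_finger_gap(): finger opening in m.
- readout.read_grip_force(): force on a finger pad.
Only numpy, scipy, OpenCV 4.12 (cv2) and the standard library are available. Lean on these libraries where they do the work, as an engineer would, in place of code of your own. Each camera call takes 0.05 s, during which the arm holds its last target. There are 200 camera calls.

TASK

Make the silk reeling head ready for threading: put the wide steel collar down the spindle until it is fully home on its seat, then the wooden bobbin down on top of it. Then swing the sprung take-up arm forward, away from its rest pin, all the way to the front stop pin, and finish while still holding it there against its spring with the gripper's fingers: do not let go. Leave the other things on the bench where they are.

Things in the scene. Friction and masses are not known exactly. Their poses are not given: they have to be found in the camera images.
- head: The reeling head, fixed to the bench: green base plate 150 (x) by 300 (y) by 14 mm; origin at the centre of its underside, z up. Its front is the -x side, facing the robot. In this frame the spindle stands at x -10, y -90 mm, the arm's pivot at x 30, y 60 mm. Two steel pins, 12 mm thick, tops 114 mm above the bench, stand 55 mm from the pivot: rest pin at the back, front stop pin at the front.
- spindle_seat (a point): Centre of the spindle's seat, a steel disc 60 mm across whose top is 20 mm above the bench; this point lies on the spindle's axis at that height. The upright spindle is a steel pin 14 mm in diameter, standing 74 mm above the seat, the top 14 mm tapered to a 5 mm tip. z up.
- collar: The wide loose steel collar: flat ring 52 mm outside diameter, 18 mm bore, 16 mm high, 110 g nominal; lies flat on the bench to the robot's right. Origin at the centre of its underside, z along its axis. Goes on first.
- collar_mid (a point): Centre of the collar's bore, 8 mm above its underside; z along its axis.
- bobbin: The loose empty wooden bobbin: 40 mm high with an 18 mm bore right through, flanges 40 mm in diameter and 6 mm thick at both ends, core 28 mm in diameter; stands on one flange on the bench to the robot's right. Origin at the centre of its underside, z along its axis. Either end may be down. Goes on second, resting on the collar.
- bobbin_mid (a point): Centre of the bobbin's bore, 20 mm above its underside; z along its axis.
- take_up (a joint): Angle of the take-up arm about its upright pivot (rad): 0 at rest against its rest pin, where the spring holds it, growing counter-clockwise seen from above (forward, towards the head's front) to 0.96 at the front stop pin. The spring always pulls it back to 0: about 3 N at the roller at rest, rising to about 6 N at the stop.
- pivot (a point): The arm's pivot: on its upright axis, at mid-thickness of the arm, 104 mm above the bench. The arm is an aluminium flat bar, 22 mm wide and 6 mm thick, that runs level from here to the roller 100 mm away; its hub is 34 mm across and rises 13 mm above this point. At joint value q the arm points along the angle 1.484 + q rad (counter-clockwise from the head's +x axis).
- roller_mid (a point): Middle of the upright grey roller on the arm's free end, on its axis, 135 mm above the bench, 100 mm from the pivot axis. The roller is 20 mm in diameter and 44 mm high (from 113 to 157 mm above the bench), turns freely on its own upright axis, and is the place to take hold of or push the arm. The arm's top is 6 mm below the roller's lower end. The point moves with the arm.
- flange: Bystander: loose flat steel ring, much larger, 72 mm across with a 48 mm hole, 10 mm high; not part of the job. Origin at the centre of its underside.
- dish: Bystander: loose round glass dish, 90 mm across, 14 mm high, with a few white cocoons standing up to about 30 mm. Origin at the centre of its underside.
- screwdriver: Bystander: loose screwdriver 170 mm long lying on the bench. Origin under its middle, x along it.
- brush: Bystander: loose brush 180 mm long lying on the bench. Origin under its middle, x along it.
- jar: Bystander: loose closed amber glass jar, 60 mm across, 85 mm high. Origin at the centre of its underside.
- beaker: Bystander: loose open glass beaker, 66 mm across, 85 mm high. Origin at the centre of its underside.
Mind the look-alikes: they are no part of the job. Several things look just like the bobbin: the one meant starts farthest to the robot's right.

How it is judged:
By the outcome, as a careful person would: the job done as asked, in the order asked, and still so for the second after the job is handed in, while the arm keeps its last pose, push and grip.
It also fails if it takes over 67 s, if anything falls off the work surface, if the arm or the gripper's body presses on something with over 40 N, if the wrist force passes 120 N, or if a joint passes its speed limit or range.

## Working session

There is one attempt and no reset: what is moved stays moved. The work goes in short steps, each a Python script; the robot and the scene stay as the last script left them, time stands still between calls to the robot, and variables do not carry over. Pictures are saved under pics/ and viewed, at most 10 in all, crops included, and the job is handed in when it is done.

```bash
mkdir -p pics && cat > h.py <<'E'
import numpy as np, cv2
from rig import ctrl, open_jaws, close_gripper, viewer, finish_job, readout
def snap(n,tag):
    c=viewer.get_calibration(n); im,d=viewer.snapshot(n)
    cv2.imwrite(f'pics/{tag}.png',im[:,:,::-1]); np.savez(f'pics/{tag}.npz',im=im,d=d,K=c['K'],dist=np.array(c['dist_coeffs']),T=c['pose'])
    return im,d,c
def load(tag):
    z=np.load(f'pics/{tag}.npz'); return z['im'],z['d'],dict(K=z['K'],dist_coeffs=z['dist'],pose=z['T'])
def rays(c,px):
    u=cv2.undistortPoints(np.float64(px).reshape(-1,1,2),np.float64(c['K']),np.float64(c['dist_coeffs']))[:,0]
    return np.c_[u,np.ones(len(u))]
def plane(c,px,z):
    r=rays(c,px)@c['pose'][:3,:3].T; o=c['pose'][:3,3]
    return o+r*((z-o[2])/r[:,2])[:,None]
def cloud(c,d):
    v,u=np.mgrid[:d.shape[0],:d.shape[1]]
    r=rays(c,np.c_[u.ravel(),v.ravel()])*d.reshape(-1,1)
    P=(r@c['pose'][:3,:3].T+c['pose'][:3,3]).reshape(*d.shape,3); P[d==0]=np.nan
    return P
E
python3 - <<'E'
from h import *
for n in ['top','side','wrist']:
    im,d,c=snap(n,n+'0'); print(n,np.round(c['pose'],3).tolist(),c['K'][0])
print(readout.read_t(),readout.read_ee_rot(),ctrl.grasp_offset,readout.read_ft_force())
a=[cv2.imread(f'pics/{n}0.png') for n in ['top','side']]
cv2.imwrite('pics/t.png',cv2.resize(a[0],(800,600)))
E
```

```text
top [[0.003, -0.984, 0.179, 0.374], [-1.0, -0.007, -0.022, 0.023], [0.023, -0.179, -0.984, 1.113], [0.0, 0.0, 0.0, 1.0]] [393.57564339   0.         244.89539269]
side [[0.994, -0.078, 0.075, 0.452], [-0.106, -0.559, 0.822, -1.104], [-0.022, -0.826, -0.564, 0.87], [0.0, 0.0, 0.0, 1.0]] [493.67665608   0.         258.03834517]
wrist [[0.221, -0.945, -0.24, 0.19], [-0.975, -0.215, -0.052, -0.52], [-0.003, 0.245, -0.97, 0.384], [0.0, 0.0, 0.0, 1.0]] [335.25750054   0.         258.0459387 ]
0.15 [-3.12041602e+00 -3.49075875e-01  6.55496042e-05] 0.0188 [-0.46202466  0.16121881  0.02370426]
```

View pics/t.png

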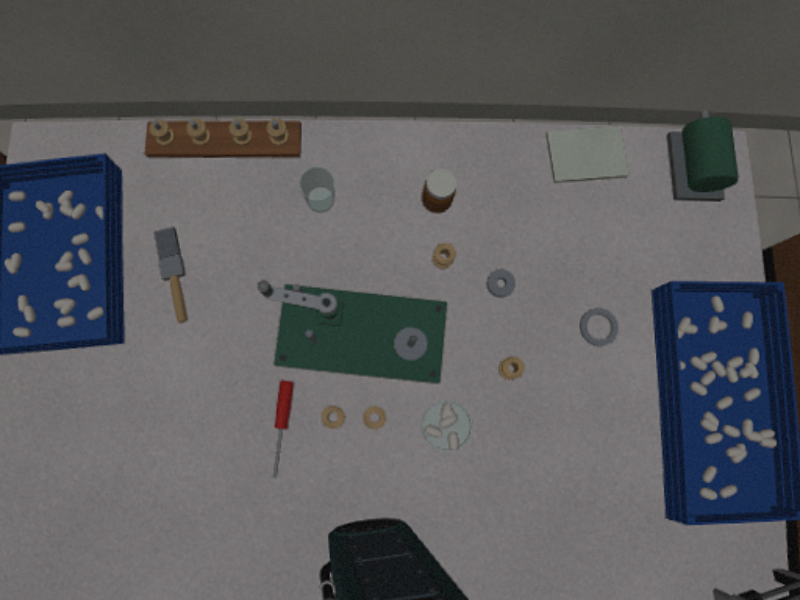

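View pics/side0.png

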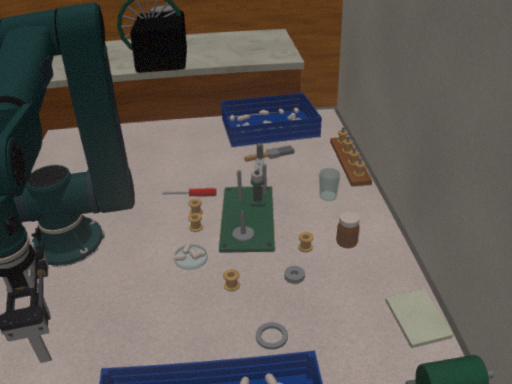

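Top view (800x600): collar at (501,283), spindle/seat at (410,343), roller at (265,288), front stop pin near (310,336). The flange (599,326) is larger than the collar and isn't part of the job. Bobbin look-alikes are at (511,367), (444,255), (333,416) and (374,417), plus four on the rack at the top left. The one at (511,367) is farthest to the robot's right (smallest y), so it fits. I'll measure and confirm it in a crop.

```bash
cat > m.py <<'E'
from h import *
im,d,c=load('top0'); P=cloud(c,d); s=512/800
hsv=cv2.cvtColor(im,cv2.COLOR_RGB2HSV)
def blob(mask,uv,zt):
    n,l,st,ce=cv2.connectedComponentsWithStats(mask.astype(np.uint8))
    k=l[int(uv[1]*s)-2:int(uv[1]*s)+3,int(uv[0]*s)-5:int(uv[0]*s)+6].ravel(); k=k[k>0]; k=np.bincount(k).argmax()
    cs,_=cv2.findContours((l==k).astype(np.uint8),0,2); q=max(cs,key=len)[:,0]
    W=plane(c,q,zt); (x,y),r=cv2.minEnclosingCircle(np.float32(W[:,:2])); return (x,y),r,st[k],W
z=P[...,2]
print('bench z',np.nanmedian(z[200:230,330:350]),np.nanmedian(z[300:320,200:230]),np.nanstd(z[300:320,200:230]))
for nm,uv,lo,hi,zt in [('collar',(501,283),.008,.03,.016),('bobbin',(511,367),.03,.06,.04),('b2',(444,255),.03,.06,.04),('b3',(333,416),.03,.06,.04),('b4',(374,417),.03,.06,.04),('flange',(599,326),.005,.03,.01),('dish',(446,426),.006,.05,.014)]:
    u,v=uv[0]*s,uv[1]*s; w=z[int(v)-25:int(v)+25,int(u)-25:int(u)+25]
    m=np.zeros(z.shape,bool); m[int(v)-25:int(v)+25,int(u)-25:int(u)+25]=(w>lo)&(w<hi)
    Q=P[m]; print(nm,m.sum(),'med',np.round(np.median(Q,0),4),'mid', np.round((Q.min(0)+Q.max(0))/2,4),'ext',np.round(np.ptp(Q,axis=0),4))
g=(hsv[...,0]>60)&(hsv[...,0]<90)&(hsv[...,1]>90)&(np.abs(z-.014)<.012); g[:170]=0;g[260:]=0
ys,xs=np.nonzero(g); W=plane(c,np.c_[xs,ys],.014); print('plate',cv2.minAreaRect(np.float32(W[:,:2])))
R=P[(P[...,2]>.12)&(P[...,2]<.18)&(P[...,0]>.3)&(P[...,1]>.1)&(P[...,1]<.35)&(P[...,0]<.65)]; print('high',len(R),np.round(np.median(R,0),4),np.round(R.min(0),3),np.round(R.max(0),3))
E
python3 m.py; python3 - <<'E'
import cv2
i=cv2.imread('pics/top0.png'); cv2.imwrite('pics/c1.png',cv2.resize(i[150:290,160:400],(800,467),interpolation=2))
E
```

```text
bench z -0.0003583386522721943 -0.0008595008198231113 0.0019961932759404687
collar 228 med [ 0.6166 -0.2179  0.0156] mid [ 0.6174 -0.2187  0.0144] ext [0.052  0.0509 0.0116]
bobbin 128 med [ 0.4596 -0.2305  0.0392] mid [ 0.4598 -0.2305  0.038 ] ext [0.0386 0.0395 0.0129]
b2 120 med [ 0.6664 -0.1112  0.0394] mid [ 0.6651 -0.1112  0.0377] ext [0.0367 0.0346 0.0154]
b3 178 med [0.3725 0.0786 0.0393] mid [0.3736 0.0614 0.037 ] ext [0.0347 0.0836 0.0126]
b4 182 med [0.3726 0.0224 0.0395] mid [0.3738 0.0386 0.0392] ext [0.035  0.0867 0.011 ]
flange 270 med [ 0.5372 -0.4011  0.0095] mid [ 0.5423 -0.3992  0.0111] ext [0.1319 0.1422 0.0121]
dish 399 med [ 0.3565 -0.115   0.0185] mid [ 0.3564 -0.1172  0.0182] ext [0.0877 0.0922 0.0243]
plate ((0.5229537487030029, 0.0376041978597641), (0.29476678371429443, 0.14599303901195526), 84.0650405883789)
high 82 [0.5744 0.1895 0.1548] [0.554 0.1   0.121] [0.587 0.201 0.16 ]
```

View pics/c1.png

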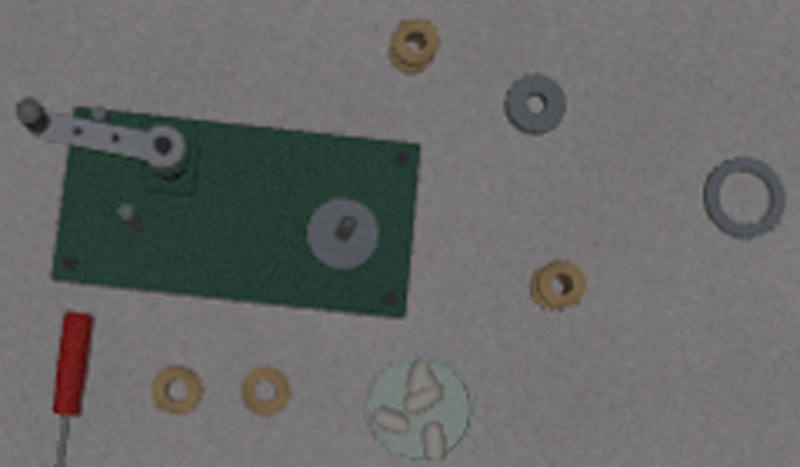

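The crop confirms it: the target bobbin, standing alone, is at crop (560,285), about (0.460,-0.2305). The collar is at crop (536,104), about (0.617,-0.218), with a narrow 18 mm bore; the flange at (743,197) has a wide one. Next I'll refine the spindle and collar positions with the wrist camera.

```bash
cat >> h.py <<'E'
from scipy.spatial.transform import Rotation as Ro
def down(a): return (Ro.from_euler('z',a)*Ro.from_euler('x',np.pi)).as_rotvec()
E
python3 - <<'E'
from h import *
print(readout.read_t())
for nm,p in [('sp',(.504,-.051,.25)),('bo',(.46,-.2305,.2)),('co',(.617,-.218,.2))]:
    ctrl.move_ptp(p,down(0)); ctrl.dwell(.2); im,d,c=snap('wrist','w_'+nm)
    P=cloud(c,d); q=np.array(p); q[2]=0
    z=P[...,2]; near=np.hypot(P[...,0]-p[0],P[...,1]-p[1])<.045
    for lo,hi in {'sp':[(.016,.03),(.05,.1)],'bo':[(.03,.05)],'co':[(.01,.025)]}[nm]:
        m=near&(z>lo)&(z<hi); Q=P[m]; print(nm,m.sum(),np.round(np.median(Q,0),4),np.round((Q.min(0)+Q.max(0))/2,4),np.round(np.ptp(Q,axis=0),4))
    print(readout.read_t(),readout.read_position())
a=[cv2.imread(f'pics/w_{n}.png') for n in ['sp','bo','co']]
cv2.imwrite('pics/w.png',cv2.resize(np.hstack(a),(800,200),interpolation=cv2.INTER_AREA))
E
```

```text
0.15
sp 1593 [ 0.5068 -0.0499  0.0199] [ 0.5035 -0.0481  0.0224] [0.0745 0.0787 0.0128]
sp 181 [ 0.5069 -0.0492  0.0838] [ 0.5041 -0.0492  0.0732] [0.0134 0.0131 0.0429]
2.6167 [ 0.50395759 -0.0515145   0.24990853]
bo 922 [ 0.4598 -0.23    0.0397] [ 0.4598 -0.2295  0.0363] [0.0391 0.0387 0.0122]
3.6583 [ 0.46077396 -0.22942168  0.20069627]
co 1487 [ 0.6193 -0.2183  0.0158] [ 0.6184 -0.2182  0.0145] [0.0508 0.0511 0.0079]
4.5833 [ 0.61600885 -0.21856515  0.20121096]
```

View pics/w.png

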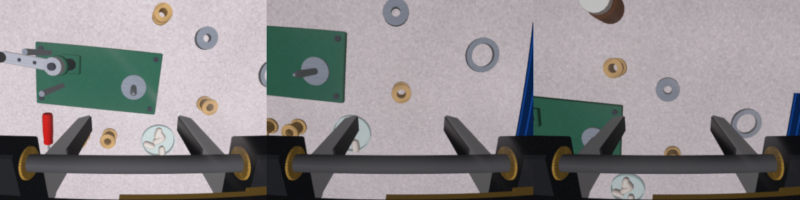

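The wrist views show the spindle seat at (133,88), the bobbin at (401,92) and the collar at (667,90) in the strip, all unobstructed. I'll fit circles to these images.

```bash
cat > fit.py <<'E'
from h import *
from scipy.optimize import least_squares
def circ(W,r):
    W=W[:,:2]
    f=lambda p:np.hypot(W[:,0]-p[0],W[:,1]-p[1])-p[2]
    s=least_squares(f,[*W.mean(0),r],loss='soft_l1',f_scale=.001); return np.round(s.x,4),np.round(np.std(f(s.x)),4),len(W)
def ring(tag,xy,zt,lo,hi,r,extra=None):
    im,d,c=load(tag); P=cloud(c,d); z=P[...,2]
    m=(np.hypot(P[...,0]-xy[0],P[...,1]-xy[1])<r*1.35)&(z>lo)&(z<hi)
    if extra is not None: m&=extra(im)
    cs,h=cv2.findContours(m.astype(np.uint8),cv2.RETR_CCOMP,cv2.CHAIN_APPROX_NONE)
    cs=sorted(cs,key=len)[::-1]; out=[]
    for q in cs[:2]:
        if len(q)>15: out.append(circ(plane(c,q[:,0],zt),r))
    return out
ng=lambda im:cv2.cvtColor(im,cv2.COLOR_RGB2HSV)[...,1]<60
if __name__=='__main__':
    for t in ['w_sp','top0']: print('seat',t,ring(t,(.504,-.05),.02,.012,.03,.03,ng))
    for t in ['w_sp','top0']: print('tip',t,ring(t,(.506,-.05),.088,.08,.1,.02))
    for t in ['w_sp','w_bo','w_co','top0']: print('bob',t,ring(t,(.46,-.23),.04,.032,.048,.02))
    for t in ['w_sp','w_bo','w_co','top0']: print('col',t,ring(t,(.618,-.218),.016,.009,.022,.026))
E
python3 fit.py
```

```text
seat w_sp [(array([ 0.5036, -0.0489,  0.0297]), np.float64(0.0004), 136), (array([ 0.4959, -0.0491,  0.011 ]), np.float64(0.0018), 52)]
seat top0 [(array([ 0.5034, -0.0503,  0.0291]), np.float64(0.001), 61), (array([ 0.5082, -0.0517,  0.0109]), np.float64(0.0016), 21)]
tip w_sp [(array([ 0.5051, -0.0494,  0.0061]), np.float64(0.0004), 34)]
tip top0 []
bob w_sp [(array([ 0.4602, -0.2279,  0.0197]), np.float64(0.0005), 89), (array([ 0.4607, -0.2268,  0.0082]), np.float64(0.0008), 37)]
bob w_bo [(array([ 0.4602, -0.2296,  0.0192]), np.float64(0.0003), 106), (array([ 0.4607, -0.2296,  0.0088]), np.float64(0.0003), 47)]
bob w_co [(array([ 0.4528, -0.2288,  0.0273]), np.float64(0.0014), 38)]
bob top0 [(array([ 0.4595, -0.2302,  0.0182]), np.float64(0.0011), 39), (array([ 0.4588, -0.23  ,  0.0098]), np.float64(0.0009), 20)]
col w_sp [(array([ 0.6173, -0.2162,  0.0257]), np.float64(0.0006), 126), (array([ 0.6172, -0.2162,  0.0087]), np.float64(0.0005), 42)]
col w_bo [(array([ 0.6164, -0.2178,  0.025 ]), np.float64(0.0009), 148), (array([ 0.6167, -0.2183,  0.009 ]), np.float64(0.0003), 52)]
col w_co [(array([ 0.6186, -0.2185,  0.0252]), np.float64(0.0004), 130), (array([ 0.6188, -0.2184,  0.0091]), np.float64(0.0003), 46)]
col top0 [(array([ 0.6174, -0.2184,  0.0249]), np.float64(0.0008), 49), (array([ 0.617 , -0.2182,  0.01  ]), np.float64(0.0008), 19)]
```

```bash
python3 - <<'E'
from fit import *
x,y=.6184,-.2184
ctrl.move_ptp((x,y,.05),down(0)); ctrl.servo_line((x,y,.004),v=.06,max_force=8)
print(readout.read_position()); close_gripper(30)
print('gap',readout.read_finger_gap(),readout.read_grip_force(),readout.read_position())
ctrl.servo_line((x,y,.15),v=.2); ctrl.dwell(.2)
p=readout.read_position(); print(p,readout.read_ee_rot(),readout.read_finger_gap(),readout.read_ft_force())
im,d,c=snap('wrist','w_h1'); t=p[2]+.012
print(ring('w_h1',p,t,t-.006,t+.006,.026)); print(readout.read_t())
E
```

```text
[ 0.61871796 -0.21853355  0.00433966]
gap 0.05071016865896932 30.00008619390428 [ 0.61842752 -0.21839682  0.00404939]
[ 0.61753234 -0.21800906  0.14773441] [-3.14002407e+00 -1.08543849e-05  5.49398717e-03] 0.05132984089211285 [ 0.27389973  0.00571749 -1.56371268]
[(array([ 0.6184, -0.2177,  0.0262]), np.float64(0.0026), 381), (array([ 0.619 , -0.218 ,  0.0085]), np.float64(0.0003), 92)]
8.025
```

View pics/w_h1.png

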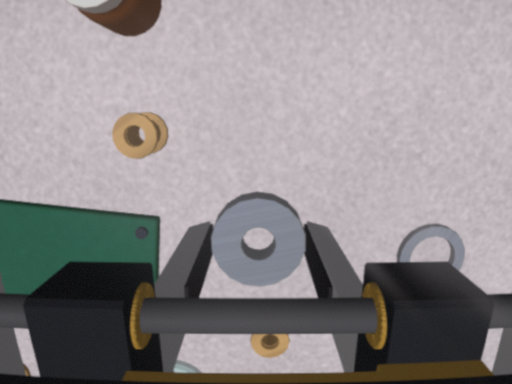

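Collar held with its bore at pixel (258,240), square in the jaws. Next is the spindle.

```bash
python3 - <<'E'
from h import *
x,y=.5031,-.0495
ctrl.move_ptp((x,y,.15),down(0)); ctrl.servo_line((x,y,.115),v=.1); ctrl.dwell(.15)
f0=readout.read_ft_force()
for z in (.095,.075,.05,.03,.0205):
    s=ctrl.servo_line((x,y,z),v=.08,max_force=12)
    print(s,np.round(readout.read_position(),4),np.round(readout.read_ft_force()-f0,2),readout.read_finger_gap())
    if s: break
print(readout.read_t())
E
```

```text
False [ 0.5024 -0.0493  0.0941] [-0.35 -0.58 -0.89] 0.05107188249488183
False [ 0.5026 -0.0494  0.0743] [-0.03 -0.38 -0.55] 0.05160436958673001
False [ 0.5027 -0.0494  0.0496] [-0.43 -0.61 -0.94] 0.05177253643393809
False [ 0.5026 -0.0494  0.0295] [ 0.11 -1.47 -0.31] 0.05167069513890332
True [ 0.505  -0.0499  0.0216] [ 0.67 -1.64  0.97] 0.05162560594191688
11.375
```

```bash
python3 - <<'E'
from fit import *
p=readout.read_position()
open_jaws(); ctrl.servo_line((.5031,-.0495,.13),v=.2)
ctrl.move_ptp((.504,-.051,.25),down(0)); ctrl.dwell(.2)
im,d,c=snap('wrist','w_s2'); P=cloud(c,d)
print(ring('w_s2',(.504,-.05),.036,.03,.042,.026)); 
m=(np.hypot(P[...,0]-.503,P[...,1]+.05)<.022)&(P[...,2]<.06); Q=P[m]; print(m.sum(),np.nanmedian(Q,0),np.percentile(Q[:,2],[10,90]))
A=np.c_[Q[:,:2]-[.503,-.05],np.ones(len(Q))]; k=np.abs(Q[:,2]-np.median(Q[:,2]))<.004; print('tilt',np.linalg.lstsq(A[k],Q[k,2],rcond=None)[0])
print(readout.read_t())
im2,_,_=snap('side','s2')
cv2.imwrite('pics/s2c.png',np.hstack([cv2.resize(im2[150:270,200:300],(400,480),interpolation=2),cv2.resize(im[90:210,190:290],(400,480),interpolation=2)])[:,:,::-1])
E
```

```text
[(array([ 0.5056, -0.05  ,  0.0252]), np.float64(0.0004), 122), (array([ 0.5011, -0.0497,  0.0119]), np.float64(0.0022), 59)]
912 [ 0.50629484 -0.05009318  0.03574828] [0.03445115 0.03702286]
tilt [-8.46462573e-05 -1.52122253e-03  3.58160419e-02]
13.6833
```

View pics/s2c.png

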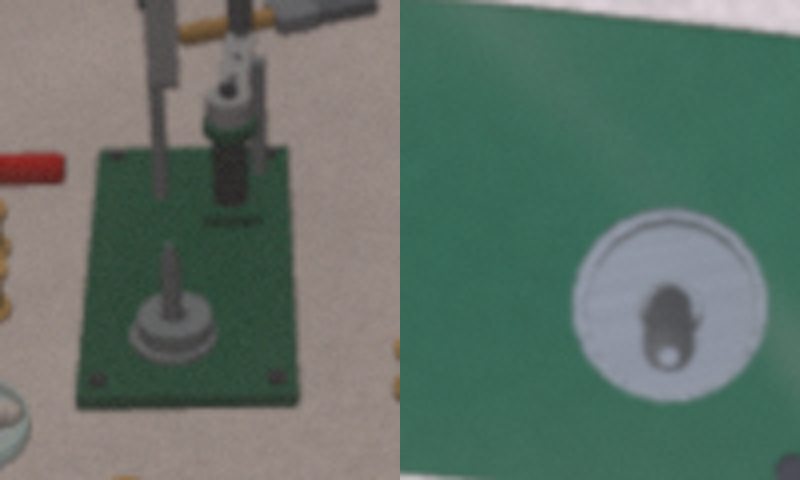

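The collar sits flat on the seat: its top is at 35.7 mm with no tilt (crop right, collar at (670,305); left, (173,320)). Now the bobbin.

```bash
python3 - <<'E'
from h import *
x,y=.4598,-.2299
ctrl.move_ptp((x,y,.08),down(0)); ctrl.servo_line((x,y,.005),v=.08,max_force=8)
close_gripper(20); print('gap',readout.read_finger_gap(),readout.read_position())
ctrl.servo_line((x,y,.15),v=.2)
x,y=.5031,-.0495
ctrl.move_ptp((x,y,.15),down(0)); ctrl.servo_line((x,y,.115),v=.1); ctrl.dwell(.15)
f0=readout.read_ft_force()
for z in (.095,.075,.05,.037):
    s=ctrl.servo_line((x,y,z),v=.08,max_force=10)
    print(s,np.round(readout.read_position(),4),np.round(readout.read_ft_force()-f0,2),readout.read_finger_gap())
    if s: break
print(readout.read_t())
E
```

```text
gap 0.039099880562249834 [ 0.45977436 -0.2298693   0.00494502]
False [ 0.5025 -0.0493  0.0941] [-0.9  -0.72 -0.33] 0.039451675380466386
False [ 0.5026 -0.0494  0.0743] [-1.38  0.35  1.03] 0.039630940316196586
False [ 0.5027 -0.0494  0.0495] [-1.44 -0.77 -0.43] 0.0393641033681028
True [ 0.5053 -0.05    0.0387] [ 0.12 -0.56  1.73] 0.0393119666173701
20.4667
```

```bash
python3 - <<'E'
from fit import *
open_jaws(); ctrl.servo_line((.5031,-.0495,.2),v=.2)
im,d,c=snap('wrist','w_s3'); P=cloud(c,d)
m=(np.hypot(P[...,0]-.503,P[...,1]+.05)<.016)&(P[...,2]<.085); print('bob top',m.sum(),np.nanmedian(P[m],0))
print(ring('w_s3',(.504,-.05),.076,.07,.082,.02))
ctrl.move_ptp((.576,.19,.27),down(1.38)); ctrl.dwell(.2)
i2,d,c=snap('wrist','w_r'); P=cloud(c,d)
print(ring('w_r',(.576,.19),.157,.145,.17,.012)); print(ring('w_r',(.559,.095),.117,.108,.125,.018))
m=(np.hypot(P[...,0]-.576,P[...,1]-.19)<.02)&(P[...,2]>.14); print(m.sum(),np.nanmedian(P[m],0))
i3,_,_=snap('side','s3')
cv2.imwrite('pics/s3c.png',np.hstack([cv2.resize(i3[120:270,200:300],(266,400)),cv2.resize(i2,(534,400))])[:,:,::-1]); print(readout.read_t())
E
```

```text
bob top 812 [ 0.50314605 -0.05034885  0.07578329]
[(array([ 0.5059, -0.05  ,  0.0193]), np.float64(0.0003), 120), (array([ 0.5039, -0.0498,  0.008 ]), np.float64(0.0018), 99)]
[(array([0.5785, 0.1956, 0.0098]), np.float64(0.0004), 64)]
[(array([0.5593, 0.0985, 0.017 ]), np.float64(0.0009), 87)]
1219 [0.58012111 0.20606362 0.39324888]
23.75
```

View pics/s3c.png

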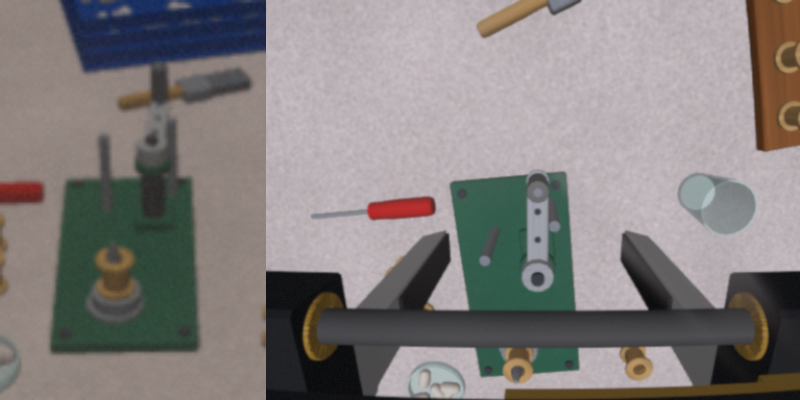

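The bobbin sits on the collar: its top is at 75.8 mm and the spindle tip protrudes (left crop (115,265)). The roller is at (538,185) in the right half, and the pivot hub is at (538,278). Now I'll grip the roller and swing the arm.

```bash
python3 - <<'E'
from h import *
pv=np.array([.559,.0965]); a0=np.deg2rad(79.0); r=.1; z=.118
def T(q): return np.array([*(pv+r*np.array([np.cos(a0+q),np.sin(a0+q)])),z])
p=T(0)
ctrl.servo_line(p+[0,0,.06],down(a0),v=.15); s=ctrl.servo_line(p,v=.08,max_force=8); print(s,readout.read_position())
if not s:
    f0=readout.read_ft_force()
    close_gripper(30); print('gap',readout.read_finger_gap(),readout.read_ft_force()-f0)
    for q in np.r_[np.arange(.12,.9,.12),.9,.94]:
        s=ctrl.servo_line(T(q),down(a0+q),v=.08,max_force=20)
        P=readout.read_position(); t=np.array([-np.sin(a0+q),np.cos(a0+q),0]); F=readout.read_ft_force()-f0
        print(round(q,2),s,np.round(P,4),'q',round(np.arctan2(P[1]-pv[1],P[0]-pv[0])-a0,3),'Ft %.1f Fr %.1f Fz %.1f'%(F@t,F[0]*t[1]-F[1]*t[0],F[2]),round(readout.read_finger_gap(),4))
        if s: break
print(readout.read_t())
E
```

```text
False [0.57845892 0.19476145 0.11853248]
gap 0.019266678918279517 [ 2.62574654 -1.16016409 -1.6091796 ]
0.12 False [0.5666 0.1961 0.118 ] q 0.116 Ft -3.4 Fr -1.2 Fz -1.9 0.0196
0.24 False [0.5548 0.1962 0.1181] q 0.234 Ft -3.8 Fr -1.9 Fz -3.5 0.0192
0.36 False [0.543 0.195 0.118] q 0.353 Ft -2.6 Fr -2.2 Fz -2.0 0.0193
0.48 False [0.5314 0.1923 0.118 ] q 0.472 Ft -3.2 Fr -3.0 Fz -3.0 0.0196
0.6 False [0.5203 0.1883 0.118 ] q 0.591 Ft -4.2 Fr -3.9 Fz -2.6 0.0196
0.72 False [0.5098 0.1831 0.1181] q 0.708 Ft -4.2 Fr -2.9 Fz -3.8 0.0196
0.84 False [0.5    0.1767 0.1181] q 0.826 Ft -4.7 Fr -4.6 Fz -4.5 0.0194
0.9 False [0.4955 0.1732 0.1181] q 0.884 Ft -5.4 Fr -4.8 Fz -4.2 0.0195
0.94 False [0.4926 0.1707 0.1181] q 0.922 Ft -4.3 Fr -3.9 Fz -4.0 0.0196
29.15
```

```bash
python3 - <<'E'
from h import *
pv=np.array([.559,.0965]); a0=np.deg2rad(79.0); r=.1; z=.118
def T(q): return np.array([*(pv+r*np.array([np.cos(a0+q),np.sin(a0+q)])),z])
f0=None
for q in np.arange(.95,1.09,.01):
    ctrl.servo_line(T(q),down(a0+min(q,.97)),v=.04); ctrl.dwell(.2)
    P=readout.read_position(); t=np.array([-np.sin(a0+q),np.cos(a0+q),0]); F=np.mean([readout.read_ft_force() for _ in range(3)],0)
    print(round(q,3),np.round(P,4),'q',round(np.arctan2(P[1]-pv[1],P[0]-pv[0])-a0,3),'Ft %.1f'%(F@t),np.round(F,1),round(readout.read_finger_gap(),4))
    if F@t<-17: break
ctrl.move_j
print(readout.read_t())
i,d,c=snap('top','t4'); i3,_,_=snap('side','s4')
cv2.imwrite('pics/f4.png',np.hstack([cv2.resize(i[160:260,150:300],(450,300)),cv2.resize(i3[120:270,170:320],(300,300))])[:,:,::-1])
E
```

```text
0.95 [0.492  0.1701 0.1181] q 0.93 Ft -6.5 [ 7.6  1.5 -3.8] 0.0191
0.96 [0.4913 0.1695 0.1181] q 0.94 Ft -5.9 [ 7.2  1.1 -2.9] 0.0197
0.97 [0.4906 0.1688 0.1181] q 0.95 Ft -6.4 [ 7.1  1.9 -5.1] 0.0196
0.98 [0.4899 0.1681 0.1181] q 0.959 Ft -7.0 [ 7.6  2.3 -4.2] 0.0192
0.99 [0.4897 0.168  0.1181] q 0.962 Ft -8.3 [ 9.6  2.3 -6. ] 0.0193
1.0 [0.4897 0.1679 0.1181] q 0.963 Ft -9.7 [10.3  3.6 -6.6] 0.0193
1.01 [0.4896 0.1678 0.1182] q 0.964 Ft -12.3 [12.7  4.9 -7.8] 0.0198
1.02 [0.4895 0.1677 0.1183] q 0.965 Ft -15.5 [14.3  8.  -7.7] 0.0196
1.03 [0.4894 0.1676 0.1183] q 0.967 Ft -16.7 [15.   9.  -9.3] 0.0196
1.04 [0.4893 0.1675 0.1183] q 0.968 Ft -18.4 [ 16.4  10.1 -10.9] 0.0195
33.65
```

View pics/f4.png

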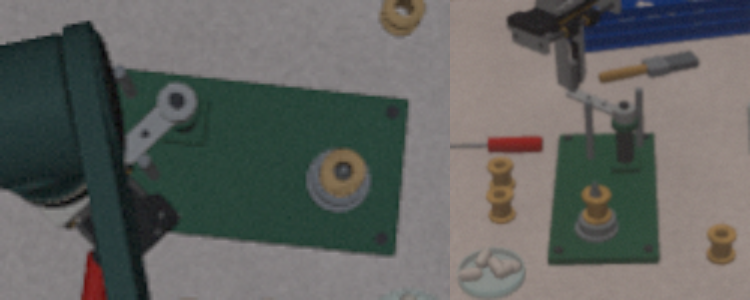

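The arm rests against the front stop pin (top crop, about (145,160)). Its motion halted at q≈0.963 while the force kept rising, and the roller is still gripped. The bobbin and collar are in place on the spindle, so I'm handing in.

```bash
python3 -c "
from h import *
print(readout.read_position(),readout.read_finger_gap(),readout.read_ft_force()); print(finish_job())"
```

```text
[0.48935615 0.16751196 0.11832912] 0.019046604026817623 [ 16.04210725  10.33739564 -11.51865246]
the job is handed in; nothing more can be done
None
```

The job is handed in at about 34 s robot time: the collar is home on its seat, the bobbin sits on top of it, and the gripper is still holding the take-up arm against the front stop pin with about 18 N.

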